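# Unbolt the sandblaster lid

## Robot

A 7-joint arm with a two-finger parallel gripper is mounted at the origin on the work surface. World frame = base frame: x ahead of the robot, y to its left, z up, the work surface at z = 0. Lengths are in m, angles in rad, forces in N, time in s.
With the tool pointing down it reaches from about 0.4 to 0.85 m from the base axis. Payload 10.4 kg.
Tool frame: the origin (TCP) lies at the centre of the arm's flange, where the gripper is bolted on; the fingertips stand 182 mm ahead of it and the grasp point (between the pads) lies 164 mm ahead of it; z points along the fingers, y is the line along which they close (so a half turn about z gives the same grasp; the last joint's range is limited). The gripper opens to 87 mm and grips with 3 to 60 N. Pads are 19 mm wide; open, the fingers measure 117 mm over their backs; the gripper's body (75 mm by 190 mm) begins 51 mm behind the grasp point.
Start: joints at [1.237, 0.332, -0.065, 1.46, 0.022, 1.35, -0.088], TCP at [0.191, -0.595, 0.405] pointing down, gripper open.
Joint ranges: [-2.6, 2.6], [-0.5, 2.12], [-1.47, 1.34], [0.16, 2.42], [-1.27, 4.41], [0.06, 2.06], [-2.6, 2.6]. Speed limits (rad/s): [2.22, 2.22, 2.79, 2.79, 3.14, 3.14, 3.14].

## Interface

Orientations are given as a unit quaternion [x, y, z, w].
In Python, from bench import r, eyes, job gives the robot as it stands. The module is installed in compiled form; this text tells all that it offers.
- The arm moves only by the shell command python3 -m inch 'ROWS' [OPENING] [FORCE]. ROWS is JSON, a list of rows, each a list of 6 numbers: the shift along the tool's x, y, z normalised to -1 to 1, where 1 is 4 cm, then the turn, a rotation vector about the tool's x, y, z normalised to -1 to 1, where 1 is 0.12 rad. In form: [[x, y, z, wx, wy, wz], ...]. A call has exactly 5 rows; each row shifts and turns the commanded pose from where the row before left it, along the tool's axes as they then stand; what a row does not reach is not made up. A row lasts 1/12 s, in which the tool goes at most 41.7 mm and 7.16 degrees, less where a joint would pass 70% of its speed; a pose out of reach is approached as far as the arm can. A call with a number of a shift or a turn outside -1 to 1 is refused whole. A call with a gripper value outside its range is refused whole. OPENING is the gripper command: -1 is shut, 1 is fully open, values between are in proportion, set as the call begins (- or left out, the last holds). The fingers move at their own pace and stop on an object; FORCE is the grip in N (left out, the last holds). Time passes only in rows, so rows that do not move let the fingers close, or fill a call up. It gives the time, the measured TCP pose, the force, the opening and the grip force at its end, in the units of the state.
- r.read_state(): the state, without advancing time (a new reading comes with each control period).
- eyes.camera(name): name is "side" or "top"; returns a dict with "pixels" (480x640x3 uint8, red, green, blue), "fx", "fy", "cx", "cy" (pixels), "extrinsics" (4x4, takes a point from camera to world coordinates). Camera axes: x right, y down, z forward; pixel columns grow to the right and rows downward; lengths in m; the calibration is good to about 2 mm. A picture is of the moment at which its call begins. There is no depth.
- job.close_job(): hands the job in; it is judged then, once.
The state is a dict: "time": time; "joint_positions": joint angles; "joint_vel": joint speeds; "joint_torque": joint torques, N m; "ee_pos": TCP position; "eef_rot": TCP orientation; "ft_force": force on the tool from outside, world axes, zero at the start; "torque": the same for the moment, N m; "width": finger opening in m; "grip_force": force on a finger pad.
Only numpy, scipy, OpenCV 4.12 (cv2) and the standard library are available. Lean on these libraries where they do the work, as an engineer would, in place of code of your own. Each camera call takes 0.05 s, during which the arm holds its last target. There are 200 camera calls.

## Task

Unbolt the lid of the sandblasting cabinet: press the spring safety catch down with one fingertip and keep it down while another fingertip pushes the bolt by its thumb tab all the way back out of the keeper. Then let go, so that the catch springs up again and holds the bolt drawn back. Force nothing, grasp nothing, leave the lid shut and do not disturb the things standing around.

Things in the scene. Friction and masses are not known exactly. Their poses are not given: they have to be found in the camera images.
- blaster: sandblasting cabinet, white sheet steel, 400 (x) x 380 (y) x 200 mm high, fixed on the bench. Origin on the bench, mid-width, 180 mm behind the front face; x runs front to back, y left, z up. Its top is a fixed ledge (front 70 mm) and behind that the lid, hinged at the back, with a window and a bar pull 33 mm high front right. A bare steel bolt set is on the lid just behind the ledge, mid-width.
- nose (a point): middle of the top edge of the bolt's front end, which sits in the keeper, a steel staple on the ledge. The bolt is a flat steel bar along x, 181 x 25 x 8 mm, its top 22 mm above the lid, in the left half of the bolt set; the keeper rises to 28 mm and two guides round the bolt, 47 and 164 mm behind the home nose, to 26 mm above lid and ledge.
- bolt (a joint): how far the bolt is drawn along cabinet +x (away from the ledge), m: 0 to 0.002 = home in the keeper, as found; 0.032 = fully back on its stop. Drags with about 1.5 N, stays where left. With the catch up the catch's tooth stops it at 0.0025; between its two notches the bolt itself keeps the tooth down; from 0.0295 the second notch lets the tooth up.
- tab (a point): middle of the top edge of the bolt's upright thumb tab, on its front face (towards the ledge), the face to push. The tab is a steel plate 28 mm wide (y), 4 mm thick (x), from the bolt's top to 62 mm above the lid (262 mm above the bench), 91 mm behind the nose; it moves with the bolt. Axes as the cabinet's.
- catch (a joint): how far the spring catch is pressed straight down, m: 0 = up, 0.010 = fully down on its stop. The bolt is free from 0.006 on. About 3.5 N starts it, 7 N takes it fully down. Let go, it springs up if a notch of the bolt is over its tooth.
- catch_plate (a point): centre of the top of the catch's flat thumb plate: steel, low grip ribs, 75 mm (x, along the bolt) x 30 mm (y), right of the bolt; centre line 50 mm right of the tab's middle, centre 2.5 mm in front of the tab's front face when the bolt is home. Top 40 mm above the lid when up, 30 mm when down. A fingertip may slide along it. Axes as the cabinet's.
- model: bystander: dental cast, cream stone block 52 x 66 mm with dark red wax and a row of teeth, 41 mm high, loose on the ledge left of the bolt. Origin at the centre of its underside.
- jar: bystander: small closed amber jar, 38 mm across, 50 mm high, loose on the ledge right of the bolt. Origin at the centre of its underside.
- wax_knife: bystander: wax knife with a wooden handle and thin steel shank, 170 mm long, lying on the bench left of the cabinet.
- bowl: bystander: dark rubber mixing bowl, 110 mm across, 60 mm high, on the bench right of the cabinet. Origin at the centre of its underside.
- lid_edge (a point): middle of the top front edge of the lid, 200 mm above the bench while the lid is shut; it rises if the lid is opened.

How it is judged:
On the way, in this order (a step that is already met when the one before it is completed fails the run):
1. a fingertip presses the catch down while the bolt is still home (value of joint catch above 0.006 m and value of joint bolt below 0.005 m and contact force between the fingers and catch above 0.5 N), for 0.1 s.
2. the bolt is on its way, pushed by a finger while a finger still holds the catch down (value of joint bolt between 0.006 and 0.028 m and value of joint catch above 0.005 m and contact force between the fingers and catch above 0.5 N and contact force between the fingers and bolt above 0.3 N), for 0.05 s.
At the end, for the whole second after the job is handed in: the bolt is drawn at least 29 of its 32 mm, the catch is up again (within 3 mm), the lid is shut (its front edge within 6 mm of closed) and every bystander is within 20 mm of where it stood (value of joint bolt above 0.029 m and value of joint catch below 0.003 m and height (world z) of lid_edge below 0.206 m and distance of each of model, jar, wax_knife, bowl from where it was at the start of the episode below 0.02 m); the robot touches nothing.
It fails at once if the bolt is forced (more than 50 N from the fingers) (contact force between the fingers and bolt above 50 N).
It fails at once if the catch is forced (more than 60 N from the fingers) (contact force between the fingers and catch above 60 N).
It fails at once if the lid is lifted (height (world z) of lid_edge above 0.215 m).
It fails at once if a bystander is lifted, carried or knocked away (distance of any of model, jar, wax_knife, bowl from where it was at the start of the episode above 0.03 m).
It also fails if it takes over 42 s, if anything falls off the work surface, if the arm or the gripper's body presses on something with over 40 N, if the wrist force passes 120 N, or if a joint passes its speed limit or range.

## Working session

There is one attempt and no reset: what is moved stays moved. The work goes in short steps, Python scripts to look and compute and a shell command to move; the robot and the scene stay as the last step left them, time stands still between calls to the robot, and variables do not carry over. Pictures are saved under pics/ and viewed, at most 10 in all, crops included, and the job is handed in when it is done.

```bash
mkdir -p pics; python3 - <<'E'
from bench import r, eyes
import cv2,pickle
s=r.read_state();print(s)
for n in("side","top"):
    c=eyes.camera(n);pickle.dump(c,open(n+"0.pkl","wb"));cv2.imwrite(f"pics/{n}0.png",c["pixels"][:,:,::-1]);print(n,c["fx"],c["fy"],c["cx"],c["cy"],c["extrinsics"])
E
```

```text
{'time': 0.0, 'joint_positions': array([ 1.23743086,  0.33288023, -0.06471237,  1.46095667,  0.02161587,
        1.34990413, -0.08850339]), 'joint_vel': array([-7.00609968e-04, -3.74627613e-04,  2.15221583e-04, -6.81084693e-05,
       -2.54391975e-03,  2.69019498e-03,  2.57728295e-03]), 'joint_torque': array([-3.14872148e-05, -6.23257756e+01,  2.46537843e-02, -3.89906895e+01,
       -6.13566348e-02,  3.94873763e-02,  8.36079153e-05]), 'ee_pos': array([ 0.19108597, -0.59493286,  0.40394124]), 'eef_rot': array([ 9.87949550e-01,  1.54774543e-01, -1.51482092e-04, -7.10098192e-04]), 'ft_force': array([0.36669045, 0.17436181, 0.14492855]), 'torque': array([ 0.02195276,  0.04900076, -0.00202229]), 'grip_force': 0.0, 'width': 0.08693890821426084}
side 544.936524501328 544.936524501328 323.34618396864323 245.09982584532727 [[ 0.99421135 -0.07326038  0.07859206  0.44303879]
 [-0.10714443 -0.62162618  0.77595165 -0.80693466]
 [-0.00799163 -0.77988064 -0.62587724  0.84548315]
 [ 0.          0.          0.          1.        ]]
top 483.9893379341097 483.9893379341097 317.78709365733965 240.50619575246145 [[-0.01855567 -0.98147878  0.19067011  0.32610283]
 [-0.99978669  0.01994423  0.00536595  0.04289361]
 [-0.00906933 -0.19052987 -0.9816395   1.2830396 ]
 [ 0.          0.          0.          1.        ]]
```

View pics/top0.png

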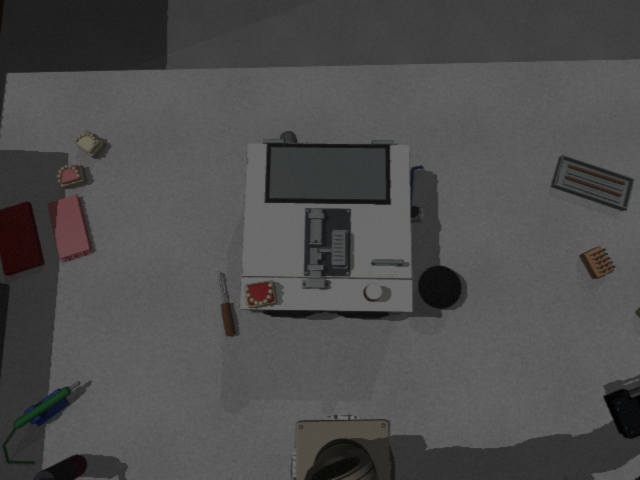

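View pics/side0.png

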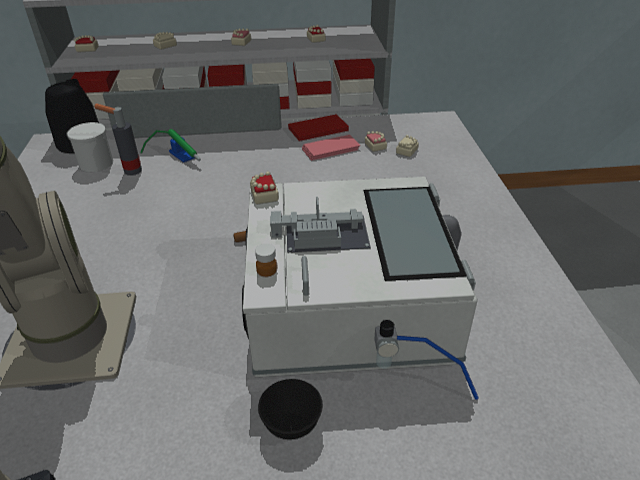

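The cabinet faces the robot. In the top view the bolt set is at about (328,245) with the tab near (320,252), and in the side view the tab top is near (318,198). I'll enlarge both.

```bash
python3 - <<'E'
import cv2,pickle,numpy as np
t=pickle.load(open("top0.pkl","rb"))["pixels"][200:295,295:395,::-1]
s=pickle.load(open("side0.pkl","rb"))["pixels"][185:265,262:377,::-1]
a=cv2.resize(t,None,fx=6,fy=6,interpolation=cv2.INTER_CUBIC);b=cv2.resize(s,None,fx=6,fy=6,interpolation=cv2.INTER_CUBIC)
f=lambda i:np.clip(i.astype(float)*1.4,0,255).astype('uint8')
cv2.imwrite("pics/tc.png",f(a));cv2.imwrite("pics/sc.png",f(b))
E
```

```text
(no output)
```

View pics/tc.png

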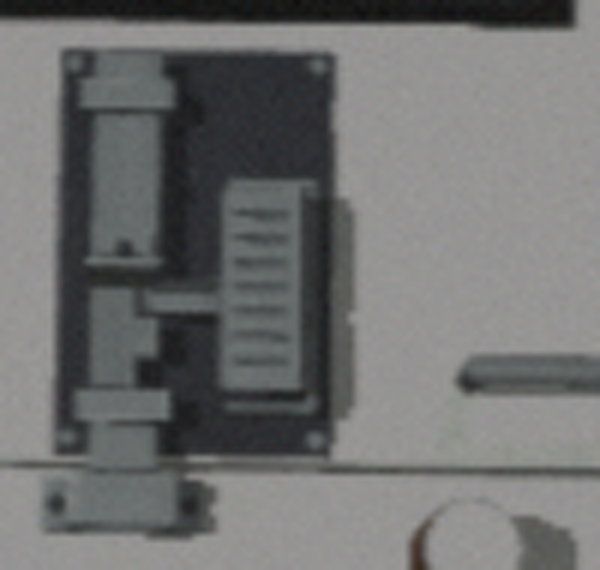

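View pics/sc.png

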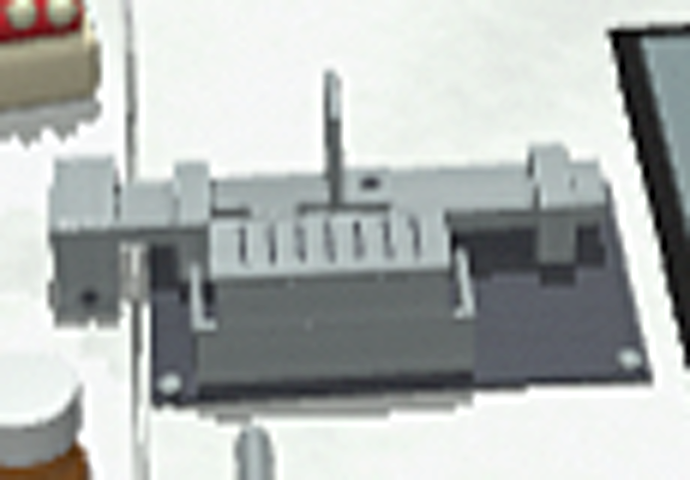

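```bash
cat >h.py <<'E'
import pickle,numpy as np
def P(n,u,v,z,c=None):
    c=c or pickle.load(open(n+"0.pkl","rb"));E=c["extrinsics"]
    d=E[:3,:3]@np.array([(u-c["cx"])/c["fx"],(v-c["cy"])/c["fy"],1]);o=E[:3,3]
    return o+d*(z-o[2])/d[2]
def pix(n,p):
    c=pickle.load(open(n+"0.pkl","rb"));E=c["extrinsics"]
    q=E[:3,:3].T@(np.array(p)-E[:3,3]);return q[:2]/q[2]*c["fx"]+[c["cx"],c["cy"]]
E
python3 - <<'E'
from h import *
np.set_printoptions(precision=4,suppress=True)
T=lambda x,y,z:P("top",295+(x+.5)/6-.5,200+(y+.5)/6-.5,z)
S=lambda x,y,z:P("side",262+(x+.5)/6-.5,185+(y+.5)/6-.5,z)
print("plate T corners",T(220,180,.24),T(303,180,.24),T(220,392,.24),T(303,392,.24),"c",T(262,286,.24))
print("tab T",T(82,264,.262),T(162,264,.262))
print("plate S",S(210,222,.24),S(445,212,.24),S(212,280,.24),S(450,268,.24))
print("tab S",S(325,73,.262),S(327,95,.262))
print("lid edge T",P("top",243,277,.2),P("top",411,279,.2),"nose keeper top",T(113,478,.228), "jar",T(468,535,.25),"pull",T(465,375,.233))
print("model",P("top",260,293,.241), "lid corner front L/R", P("top",241,309.5,.2),P("top",412,311.5,.2),"back",P("top",247,144,.2),P("top",409,146,.2))
E
```

```text
plate T corners [0.5526 0.0185 0.24  ] [ 0.552 -0.012  0.24 ] [0.4741 0.0203 0.24  ] [ 0.4735 -0.0097  0.24  ] c [0.5128 0.0041 0.24  ]
tab T [0.5181 0.0691 0.262 ] [0.5175 0.0405 0.262 ]
plate S [0.4767 0.0197 0.24  ] [0.5504 0.0163 0.24  ] [ 0.4753 -0.0102  0.24  ] [ 0.5483 -0.0128  0.24  ]
tab S [0.5177 0.0659 0.262 ] [0.5171 0.0534 0.262 ]
lid edge T [0.4563 0.2186 0.2   ] [ 0.4444 -0.1584  0.2   ] nose keeper top [0.4449 0.0598 0.228 ] jar [ 0.4197 -0.0663  0.25  ] pull [ 0.4795 -0.0693  0.233 ]
model [0.4161 0.175  0.241 ] lid corner front L/R [0.3838 0.2223 0.2   ] [ 0.3722 -0.1566  0.2   ] back [0.7733 0.2126 0.2   ] [ 0.7597 -0.1711  0.2   ]
```

The side and top views agree to about 2 mm:
- Plate centre: about (0.513, 0.004, 0.240).
- Tab front: about (0.5166, 0.054), which matches the stated 50 mm and 2.5 mm offsets.
- Cabinet yaw: about -1.6°.

My plan is one straddled pose with the tool pointing down. With the opening at 35 mm the fingers are 50 mm apart between centres, so one sits on the plate and the other in front of the tab. I'll raise and turn first.

```bash
cat >go.py <<'E'
import sys,numpy as np
from scipy.spatial.transform import Rotation as R
from bench import r
s=r.read_state();Q=R.from_quat(s["eef_rot"]);y=-0.028
W=R.from_matrix(np.array([[np.cos(y),np.sin(y),0],[np.sin(y),-np.cos(y),0],[0,0,-1]]).T)
t=np.array([float(a) for a in sys.argv[1:4]])
np.set_printoptions(precision=4,suppress=True)
print("t",s["time"],"pos",s["ee_pos"],"F",s["ft_force"],"w",s["width"])
print("shift units",Q.inv().apply(t-s["ee_pos"])/.04,"turn units",(Q.inv()*W).as_rotvec()/.12)
E
python3 -m inch '[[0,0,-0.5,0,0,0.56],[0,0,-0.5,0,0,0.56],[0,0,-0.5,0,0,0.56],[0,0,-0.5,0,0,0.56],[0,0,-0.5,0,0,0.56]]' -0.195 10
python3 -m inch '[[0,0,0,0,0,0],[0,0,0,0,0,0],[0,0,0,0,0,0],[0,0,0,0,0,0],[0,0,0,0,0,0]]'
python3 go.py .503 .029 .5
```

```text
time: 0.52
ee_pos: [0.1911, -0.5949, 0.5053]
eef_rot: [1.0, -0.014, -0.0, -0.0]
ft_force: [0.7, -0.9, 0.2]
width: 0.0615
grip_force: 0.0
time: 0.93
ee_pos: [0.1911, -0.595, 0.5036]
eef_rot: [1.0, -0.012, -0.0, -0.001]
ft_force: [0.2, -0.4, 0.4]
width: 0.0361
grip_force: 0.0
t 0.9333 pos [ 0.1911 -0.595   0.5036] F [ 0.1679 -0.363   0.3977] w 0.03608121184134488
shift units [  7.409  -15.7883   0.1112] turn units [-0.0138  0.0053  0.0275]
```

```bash
python3 -m inch '[[0.3,-0.62,0,0,0,0],[0.3,-0.62,0,0,0,0],[0.3,-0.62,0,0,0,0],[0.3,-0.62,0,0,0,0],[0.3,-0.62,0,0,0,0]]' >/dev/null
python3 -m inch '[[0.3,-0.62,0,0,0,0],[0.3,-0.62,0,0,0,0],[0.3,-0.62,0,0,0,0],[0.3,-0.62,0,0,0,0],[0.3,-0.62,0,0,0,0]]' 
python3 -m inch '[[0.3,-0.62,0,0,0,0],[0.3,-0.62,0,0,0,0],[0.3,-0.62,0,0,0,0],[0.3,-0.62,0,0,0,0],[0.3,-0.62,0,0,0,0]]' >/dev/null
python3 -m inch '[[0.3,-0.62,0,0,0,0],[0.3,-0.62,0,0,0,0],[0.3,-0.62,0,0,0,0],[0.3,-0.62,0,0,0,0],[0.3,-0.62,0,0,0,0]]' 
python3 go.py .503 .029 .46
```

```text
time: 1.77
ee_pos: [0.3177, -0.3488, 0.5043]
eef_rot: [1.0, -0.012, -0.0, -0.0]
ft_force: [0.5, -0.1, -0.3]
width: 0.0348
grip_force: 0.0
time: 2.6
ee_pos: [0.4438, -0.104, 0.5043]
eef_rot: [1.0, -0.013, -0.0, 0.0]
ft_force: [1.3, 0.1, -0.1]
width: 0.0348
grip_force: 0.0
t 2.6 pos [ 0.4438 -0.104   0.5043] F [ 1.2565  0.1371 -0.0502] w 0.03483108007648368
shift units [ 1.3969 -3.3605  1.1074] turn units [0.0013 0.0041 0.025 ]
```

```bash
python3 -m inch '[[0.35,-0.8,0,0,0,0],[0.35,-0.8,0,0,0,0],[0.35,-0.8,0,0,0,0],[0.3,-0.8,0,0,0,0],[0,0,0,0,0,0]]' >/dev/null
python3 -m inch '[[0,0,0.3,0,0,0],[0,0,0.3,0,0,0],[0,0,0.3,0,0,0],[0,0,0.2,0,0,0],[0,0,0,0,0,0]]' >/dev/null
python3 go.py .503 .029 .46
python3 - <<'E'
from bench import eyes
import cv2,pickle,numpy as np
c=eyes.camera("side");pickle.dump(c,open("side1.pkl","wb"))
s=c["pixels"][130:260,240:400,::-1]
cv2.imwrite("pics/s1.png",np.clip(cv2.resize(s,None,fx=4.5,fy=4.5,interpolation=cv2.INTER_CUBIC)*1.3,0,255).astype('uint8'))
E
```

```text
t 3.4333 pos [0.5002 0.0201 0.4582] F [ 0.0229 -0.3633  0.525 ] w 0.03508872593364576
shift units [ 0.0645 -0.2235 -0.0455] turn units [0.0038 0.0285 0.0086]
```

View pics/s1.png

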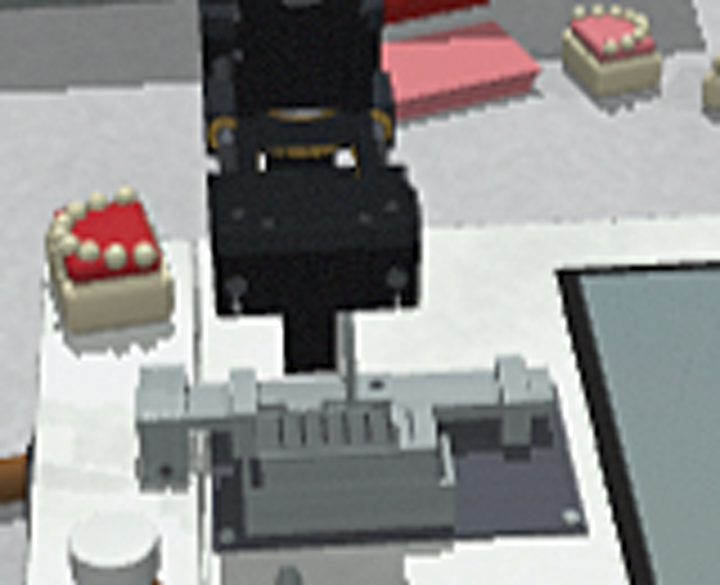

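The right finger hangs at crop x 285–335 with its tip at y≈370, just left of the tab at x≈345, about where I expected. I'll shift 9 mm left, then go down close to the plate.

```bash
python3 - <<'E'
from h import *
print(pix("side",(.5002,-.0125,.2762)),"seen",240+310/4.5,130+370/4.5)
E
python3 -m inch '[[0.04,-0.12,0,0,0,0],[0.02,-0.1,0,0,0,0],[0,0,0,0,0.03,0],[0,0,0,0,0,0],[0,0,0,0,0,0]]' >/dev/null
python3 -m inch '[[0,0,0.2,0,0,0],[0,0,0.2,0,0,0],[0,0,0.2,0,0,0],[0,0,0.15,0,0,0],[0,0,0,0,0,0]]' >/dev/null
python3 -m inch '[[0,0,0,0,0,0],[0,0,0,0,0,0],[0,0,0,0,0,0],[0,0,0,0,0,0],[0,0,0,0,0,0]]'>/dev/null
python3 go.py .503 .029 .414
```

```text
[310.10837112 214.95650893] seen 308.8888888888889 212.22222222222223
t 4.7333 pos [0.5036 0.0301 0.431 ] F [ 0.0805 -0.0885  0.018 ] w 0.034946878733820706
shift units [-0.0151  0.0281  0.4246] turn units [ 0.0006 -0.0341  0.0237]
```

```bash
python3 -m inch '[[-0.02,0,0.1,0,0,0],[0,0.02,0.08,0,0,0],[0,0,0.08,0,0,0],[0,0,0.05,0,0,0],[0,0,0.05,0,0,0]]' 
python3 -m inch '[[0,0,0.05,0,0,0],[0,0,0.03,0,0,0],[0,0,0,0,0,0],[0,0,0,0,0,0],[0,0,0,0,0,0]]'
python3 go.py .503 .029 .414
python3 - <<'E'
from bench import eyes
import cv2,numpy as np
s=eyes.camera("side")["pixels"][150:260,250:390,::-1]
cv2.imwrite("pics/s2.png",np.clip(cv2.resize(s,None,fx=5,fy=5,interpolation=cv2.INTER_CUBIC)*1.3,0,255).astype('uint8'))
E
```

```text
time: 5.15
ee_pos: [0.5027, 0.0293, 0.4163]
eef_rot: [1.0, -0.013, 0.002, 0.0]
ft_force: [-1.4, -0.1, 5.3]
width: 0.035
grip_force: 2.6
time: 5.57
ee_pos: [0.5027, 0.0293, 0.4134]
eef_rot: [1.0, -0.013, 0.002, 0.0]
ft_force: [-2.3, -0.0, 7.5]
width: 0.0353
grip_force: 3.1
t 5.5667 pos [0.5027 0.0293 0.4134] F [-2.2611 -0.0144  7.4681] w 0.03532060628945707
shift units [ 0.0069  0.0069 -0.0139] turn units [ 0.003  -0.0312  0.0226]
```

View pics/s2.png

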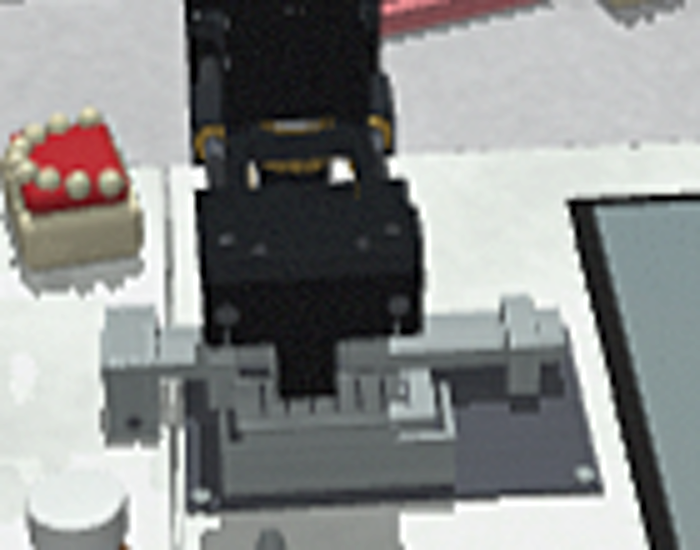

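The finger has pressed the plate down: the tip is at z≈0.231 and the force is 7.5 N, with the finger at crop (308,390). Next I'll push towards +x.

```bash
python3 -m inch '[[0.1,0,0,0,0,0],[0.1,0,0,0,0,0],[0.1,0,0,0,0,0],[0.1,0,0,0,0,0],[0.1,0,0,0,0,0]]' 
python3 go.py .538 .028 .4134
```

```text
time: 6.03
ee_pos: [0.5225, 0.0288, 0.4133]
eef_rot: [1.0, -0.013, 0.001, 0.0]
ft_force: [-6.4, -0.8, 8.2]
width: 0.0353
grip_force: 4.0
t 6.0333 pos [0.5225 0.0288 0.4133] F [-6.4349 -0.8235  8.1743] w 0.035325905714854104
shift units [ 0.3873  0.0099 -0.001 ] turn units [ 0.0056 -0.018   0.0227]
```

```bash
python3 -m inch '[[0.08,0,0,0,0,0],[0.08,0,0,0,0,0],[0.08,0,0,0,0,0],[0.05,0,0,0,0,0],[0.03,0,0,0,0,0]]' 
python3 -m inch '[[0.03,0,0,0,0,0],[0.03,0,0,0,0,0],[0.02,0,0,0,0,0],[0,0,0,0,0,0],[0,0,0,0,0,0]]'
```

```text
time: 6.45
ee_pos: [0.5354, 0.0284, 0.4133]
eef_rot: [1.0, -0.013, 0.001, 0.0]
ft_force: [-5.2, -0.3, 7.0]
width: 0.0352
grip_force: 3.9
time: 6.87
ee_pos: [0.5377, 0.0285, 0.4132]
eef_rot: [1.0, -0.012, -0.0, 0.001]
ft_force: [-13.0, -0.8, 11.0]
width: 0.0352
grip_force: 7.8
```

Resistance rose to 13 N at x=0.5377, which is 32 mm past the expected first contact, so the bolt is on its stop. I'll back off slightly and lift.

```bash
python3 -m inch '[[-0.05,0,0,0,0,0],[-0.05,0,-0.02,0,0,0],[0,0,-0.1,0,0,0],[0,0,-0.2,0,0,0],[0,0,-0.3,0,0,0]]' 
python3 -m inch '[[0,0,-0.5,0,0,0],[0,0,-0.6,0,0,0],[0,0,-0.6,0,0,0],[-0.5,0,-0.6,0,0,0],[-0.5,0,0,0,0,0]]'
python3 -m inch '[[-0.6,0.6,-0.3,0,0,0],[-0.6,0.6,-0.3,0,0,0],[-0.6,0.6,0,0,0,0],[-0.3,0.5,0,0,0,0],[0,0,0,0,0,0]]'
python3 - <<'E'
from bench import eyes
import cv2,numpy as np
s=eyes.camera("side")["pixels"][150:260,250:390,::-1];t=eyes.camera("top")["pixels"][195:305,230:390,::-1]
a=[cv2.resize(i,(0,0),fx=k,fy=k,interpolation=cv2.INTER_CUBIC) for i,k in((s,2.7),(t,2.7))]
cv2.imwrite("pics/end.png",np.clip(np.hstack(a)[:,:800]*1.3,0,255).astype('uint8'))
E
```

```text
time: 7.28
ee_pos: [0.5344, 0.0284, 0.4378]
eef_rot: [1.0, -0.013, 0.001, 0.0]
ft_force: [0.1, 0.7, -1.2]
width: 0.0348
grip_force: 0.0
time: 7.7
ee_pos: [0.4943, 0.03, 0.5343]
eef_rot: [1.0, -0.012, 0.004, -0.001]
ft_force: [-0.3, 1.6, 0.7]
width: 0.0349
grip_force: 0.0
time: 8.12
ee_pos: [0.4055, -0.0639, 0.5547]
eef_rot: [1.0, -0.016, 0.002, 0.001]
ft_force: [0.4, -0.1, -0.3]
width: 0.0349
grip_force: 0.0
```

View pics/end.png

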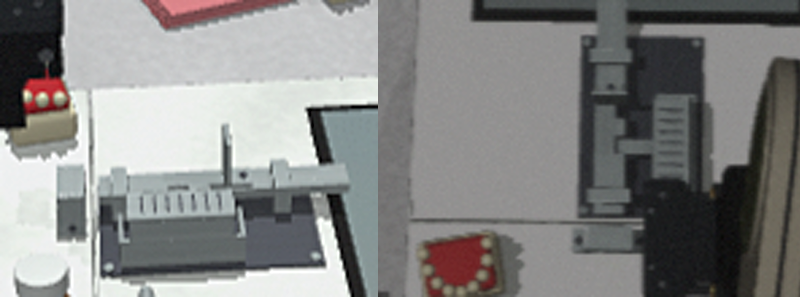

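The bolt is out of the keeper, its nose now behind the lid edge at side crop (100,180), and the tab top is at crop (225,127). The plate's near-edge corners are at about (130,218) and (244,211). I'll check these against up and down predictions.

```bash
python3 - <<'E'
from h import *
print("tab",P("side",250+224/2.7,150+126/2.7,.262))
for z in(.24,.23):
  print(z,[(pix("side",p)-[250,150])*2.7 for p in((.4745,-.0102,z),(.549,-.0122,z),(.475,.0198,z),(.55,.0178,z))])
import cv2
from bench import eyes
c=eyes.camera("side")["pixels"][205:250,280:350,::-1];o=pickle.load(open("side0.pkl","rb"))["pixels"][205:250,280:350,::-1]
cv2.imwrite("pics/cmp.png",np.clip(cv2.resize(np.hstack([o,c]),None,fx=5.5,fy=5.5,interpolation=cv2.INTER_CUBIC)*1.3,0,255).astype('uint8'))
E
```

```text
tab [0.55062527 0.0622683  0.262     ]
0.24 [array([125.55025312, 219.42711751]), array([234.72442876, 213.41051518]), array([123.29433241, 193.40340028]), array([230.7105859 , 187.58256098])]
0.23 [array([126.1181397 , 231.06657074]), array([234.61351284, 225.03766376]), array([123.86307147, 204.93740581]), array([230.62648211, 199.103355  ])]
```

View pics/cmp.png

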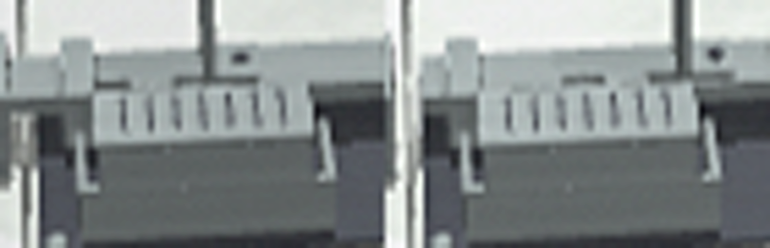

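The plate is at the same height as at the start, so the catch is up. The tab has moved about 33 mm, and the bystanders and lid look undisturbed. Handing in.

```bash
python3 -c "
from bench import job
print(job.close_job())"
```

```text
the job is handed in; nothing more can be done
None
```

The bolt is drawn fully back out of the keeper (about 32 mm), the catch has sprung up and holds it, the lid is shut and nothing was visibly disturbed; the job is handed in, but it returned no verdict.

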